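# Unclamp the finished soap bar and lay it out to dry

## Robot

A 6-joint arm with a two-finger parallel gripper is mounted at the origin on the work surface. World frame = base frame: x ahead of the robot, y to its left, z up, the work surface at z = 0. Lengths are in mm, angles in degrees, forces in N, time in s.
With the tool pointing down it reaches from about 350 to 875 mm from the base axis. Payload 4.2 kg.
Tool frame: the origin (TCP) lies on the centre line of the jaws, within the pads' length; the fingertips stand 8 mm ahead of it and the grasp point (between the pads) lies 11 mm behind it; x points along the fingers, y is the direction in which the jaws open and shut, and the axes are right-handed (so a half turn about x gives the same grasp; the last joint's range is limited). The gripper opens to 87 mm and grips with 3 to 60 N. Pads are 19 mm wide; open, the fingers measure 117 mm over their backs; the gripper's body (75 mm by 190 mm) begins 51 mm behind the grasp point.
Start: joints at [91.593, 22.042, 0.453, 0, -68.411, -14.817], TCP at [142.941, 608.414, 230.55] pointing down, gripper open.
Joint ranges: [-179.83, 179.83], [-69.29, 118.12], [-61.27, 80.66], [-181.25, 117.63], [-171.15, -9.14], [-177.46, 177.46]. Speed limits (degrees/s): [159.86, 159.86, 180, 180, 180, 180].

## Interface

Orientations are given as [roll, pitch, yaw] about the fixed x, y, z axes, in that order (R = Rz(yaw) Ry(pitch) Rx(roll)).
In Python, from workcell import ctrl gives the robot as it stands.
- The arm moves only by the tool apply_moves, never from a script. Its argument "series" is a list of rows, each a list of 5 numbers: the opening in per cent of the stroke, from 0 (shut) to 100 (fully open), then the shift along the world's x, y, z in m, then the turn about the world's z in rad. In form: [[claw, dx, dy, dz, yaw], ...]. A call has 1 to 10 rows; each row shifts and turns the commanded pose from where the row before left it; what a row does not reach is not made up. A row lasts 1/12 s, in which the tool goes at most 41.7 mm and 7.16 degrees, less where a joint would pass 70% of its speed; a pose out of reach is approached as far as the arm can. A call is refused whole if a number of a shift passes 0.0417 or a number of a turn 0.125, either way. A call with a gripper value outside its range is refused whole. The fingers move at their own pace and stop on an object; "force" is the grip in N (left out, the last holds). Time passes only in rows, so rows that do not move let the fingers close. It gives the time, the measured TCP pose, the force and the opening at its end, in the units of the state.
- ctrl.get_state(): the state, without advancing time (a new reading comes with each control period).
- ctrl.grab_frame(name): name is "scene" or "top" or "wrist"; returns the picture (384x512x3 uint8, blue, green, red); there is no depth.
- ctrl.calibration(name): a dict with "camera_matrix" (3x3 intrinsics, pixels), "k1" (the pictures are not rectified: a ray, as slopes to the right and down, at radius r is drawn at 1 + k1 r^2 times it, then the intrinsics apply), "R" (3x3) and "t" (3): a world point X has camera coordinates R X + t; the wrist camera has in their place "T_tool_cam" (4x4, takes a point from camera to tool coordinates, whose origin is the TCP and whose axes are the tool frame's). Camera axes: x right, y down, z forward; pixel columns grow to the right and rows downward; lengths in mm; the calibration is good to about 2 mm. A picture is of the moment at which its call begins: read the wrist's pose just before it. calibration takes no time and is no camera call.
- ctrl.sign_off(): hands the job in, once; it reports no verdict.
Trained networks look in the newest picture that a camera, given by its name, has taken for a name from the list of things; names that differ only in an ending like _2 or _b are one class to them, and where a whole thing is asked for, a point or a joint stands for the part that bears it (a point fixed in the world has none). Each returns a list of dicts, best first, with "conf" (0 to 1); they miss things now and then, are a little off and sometimes report something else, mostly with a low value. They report only what shows in the picture. A call takes as long as a camera call. They do not tell look-alikes from the thing itself.
- ctrl.masks_of(camera, query): "region" (384x512 bool, what is visible of it).
- ctrl.mark_of(camera, query): "at" ([x, y, z] in mm, in world coordinates, good to about 4 mm: a listed point, or the origin of a listed thing).
The state is a dict: "clock": time; "joint_positions": joint angles; "qvel": joint speeds; "joint_efforts": joint torques, N m; "tool_pos": TCP position; "tcp_rot": TCP orientation; "contact_force": force on the tool from outside, world axes, zero at the start; "moment": the same for the moment, N m; "opening": opening from 0.0 (shut) to 1.0 (fully open).
Only numpy, scipy, OpenCV 4.12 (cv2) and the standard library are available. Lean on these libraries where they do the work, as an engineer would, in place of code of your own. Each camera call takes 0.05 s, during which the arm holds its last target. There are 200 camera calls.

## Task

Two toggle clamps each hold a piece of soap on a trimming jig. Flip up the arm of the clamp that holds the rectangular bar until it is past upright and stays open by itself, then lift the bar out and lay it flat in the middle of the empty half of the slatted drying rack, setting it down rather than dropping it. Leave the round cake clamped in the other jig.

Things in the scene. Friction and masses are not known exactly. Their poses are not given: they have to be found in the camera images.
- bar: Clamped rectangular soap bar, 80 x 52 x 38 mm (x, y, z), 0.11 to 0.22 kg, loose. Origin at its centre, 51 mm above the table at the start; x along its length and the clamp arm, towards the hinge. Grip across y (52 mm). Lies on a 46 mm wide block (top 32 mm up) between end stops 8 mm high; board below 12 mm thick; long sides free. A like bar on the rack is not meant.
- bar_clamp (a joint): Hinge of the steel clamp arm over that bar, rad: 0 closed (level, rubber foot on the bar), 1.57 upright, 2.0 open at its stop, leaning away. Axis level along the bar's y, 75 mm from the bar's centre in its +x, 96 mm above the table, between cheeks 33 mm wide and 109 mm high. Light (1.5 N at the grip); falls shut if let go before upright, open beyond about 1.7.
- bar_clamp_grip (a point): Centre of the black crossbar grip at the free end of that arm, 155 mm from the hinge: cylinder 22 mm thick, 36 mm long, parallel to the hinge; its flat ends can be pinched from above while the arm turns. Closed it is 96 mm above the table, 80 mm from the bar's centre towards the bar's -x. Arm 16 mm wide, 12 thick. Closed: x to the hinge, y along the hinge, z up.
- rack_spot (a point): Middle of the empty half of the slatted wooden drying rack, on top of its slats, 22 mm above the table. The rack is fixed, 220 mm (x) by 90 mm (y); x points along it to its other half, where another soap bar lies, its centre about 110 mm from this point. z up.
- cake_clamp (a joint): Hinge of the other, identical clamp, rad, 0 closed: its foot holds a round cake of the same soap, 64 mm across and 38 mm high, in an identical jig. To be left closed.
Not all that is in view belongs to the job. Leave any orange look-alike of the bar alone.

How it is judged:
By the outcome, as a careful person would: the job done as asked, in the order asked, and still so for the second after the job is handed in, with the robot touching nothing.
It also fails if it takes over 59 s, if anything falls off the work surface, if the arm or the gripper's body presses on something with over 40 N, if the wrist force passes 120 N, or if a joint passes its speed limit or range.

## Working session

There is one attempt and no reset: what is moved stays moved. The work goes in short steps, Python scripts to look and compute and a tool call to move; the robot and the scene stay as the last step left them, time stands still between calls to the robot, and variables do not carry over. Pictures are saved under pics/ and viewed, about 8 in all and at most 12, crops included, and the job is handed in when it is done.

Besides the shell and the picture viewer there is one more tool, called after "Request:" as name([rows], argument=value, ...), one row to a line, values as JSON. apply_moves: Moves the arm, as the interface text tells. Its arguments: {"type":"object","properties":{"series":{"type":"array","items":{"type":"array","items":{"type":"number"}}},"force":{"type":"number"}},"required":["series"]}

```bash
mkdir -p pics; ls; python3 - <<'E'
from workcell import ctrl
import cv2,numpy as np
s=ctrl.get_state();print({k:np.round(v,3).tolist() for k,v in s.items()})
a=ctrl.grab_frame("scene");b=ctrl.grab_frame("top")
cv2.imwrite("pics/a.png",a);cv2.imwrite("pics/b.png",b)
for c in("scene","top"):
  for q in("bar","bar_clamp","bar_clamp_grip","rack_spot","cake_clamp"):
    try:print(c,q,[(round(d["conf"],2),np.round(d["at"]).tolist()) for d in ctrl.mark_of(c,q)])
    except Exception as e:print(c,q,e)
E
```

```text
pics
{'clock': 0.0, 'joint_positions': [91.594, 22.09, 0.38, -0.03, -68.411, -14.816], 'qvel': [0.029, -0.015, -0.104, -0.105, -0.02, 0.02], 'joint_efforts': [-0.0, -39.067, 18.741, 4.22, 0.011, -0.0], 'tool_pos': [142.802, 607.87, 229.469], 'tcp_rot': [91.813, 89.877, -101.42], 'contact_force': [0.002, 0.676, 0.329], 'moment': [-0.032, -0.03, 0.017], 'opening': 0.997}
scene bar [(0.87, [312.0, 146.0, 18.0]), (0.75, [508.0, 6.0, 52.0])]
scene bar_clamp it knows: bar, bar_clamp_grip, rack_spot
scene bar_clamp_grip [(0.62, [430.0, 26.0, 94.0])]
scene rack_spot [(0.61, [444.0, -265.0, 24.0])]
scene cake_clamp it knows: bar, bar_clamp_grip, rack_spot
top bar [(0.74, [307.0, 151.0, 20.0]), (0.69, [508.0, 11.0, 52.0])]
top bar_clamp it knows: bar, bar_clamp_grip, rack_spot
top bar_clamp_grip [(0.74, [424.0, 24.0, 95.0])]
top rack_spot [(0.89, [443.0, -263.0, 24.0])]
top cake_clamp it knows: bar, bar_clamp_grip, rack_spot
```

View pics/a.png

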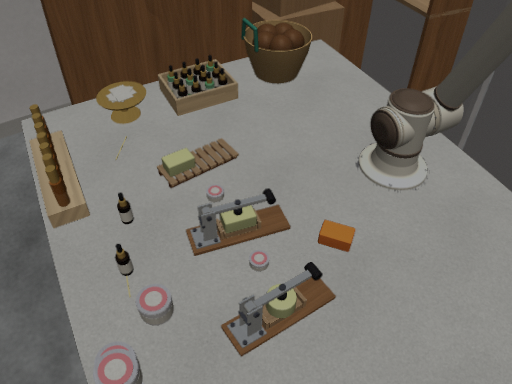

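View pics/b.png

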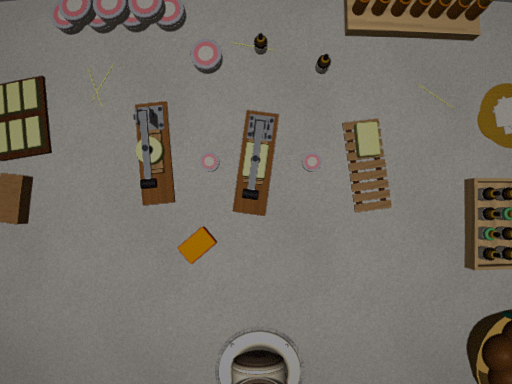

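The bar's jig is the middle one: in the top view its grip is near (250,194), the bar near (256,160) and the hinge near (262,125). The cake jig is at (153,150). The rack is at (367,165), with its empty half towards the bottom. An orange decoy lies at (197,245).

```bash
cat > h.py <<'E'
from workcell import ctrl
import numpy as np, cv2
from scipy.spatial.transform import Rotation as Ro
def ray(cam,uv,z,pose=None):
    c=ctrl.calibration(cam);K=np.array(c["camera_matrix"]);k=c["k1"]
    d=(np.array(uv,float).reshape(-1,2)-K[:2,2])/[K[0,0],K[1,1]]
    n=cv2.undistortPoints(np.array(uv,float).reshape(-1,1,2),K,np.array([k,0,0,0,0.])).reshape(-1,2)
    r=np.c_[n,np.ones(len(n))]
    if cam=="wrist":
        T=np.array(c["T_tool_cam"]);Rt,p=pose
        R=Rt@T[:3,:3];o=Rt@T[:3,3]+p
        r=r@R.T
    else:
        R=np.array(c["R"]);o=-R.T@np.array(c["t"]);r=r@R
    return o+r*((z-o[2])/r[:,2])[:,None]
def pose():
    s=ctrl.get_state();return Ro.from_euler("xyz",s["tcp_rot"],degrees=True).as_matrix(),np.array(s["tool_pos"])
E
python3 - <<'E'
from h import *
j=ray("top",[(233,211),(265,215),(247,110),(279,114)],12);k=ray("top",[(354,212),(391,209),(343,122),(380,119)],22)
for q in(j,k):
    d=q[2:].mean(0)-q[:2].mean(0);print(np.round(q[:,:2]),np.degrees(np.arctan2(d[1],d[0])),np.linalg.norm(d),q.mean(0))
R,p=pose();print(np.round(R,3),p)
g=cv2.imread("pics/b.png")
for o in ctrl.masks_of("top","bar")+ctrl.masks_of("top","bar_clamp_grip")+ctrl.masks_of("top","rack_spot"):
    pts=np.argwhere(o["region"])[:,::-1];print(round(o["conf"],2),len(pts),cv2.minAreaRect(pts.astype(np.float32)))
E
```

```text
[[387.  64.]
 [378. -13.]
 [632.  32.]
 [623. -46.]] -7.472897423467038 247.10182030324987 [504.92094403   9.11343783  12.        ]
[[ 386. -226.]
 [ 393. -316.]
 [ 603. -200.]
 [ 612. -291.]] 6.613143525961038 218.8984853084123 [ 498.43479854 -258.39182576   22.        ]
[[-0.    -0.229 -0.973]
 [-0.    -0.973  0.229]
 [-1.     0.    -0.   ]] [142.91339293 608.34419649 230.42388505]
0.62 751 ((197.05755615234375, 244.63719177246094), (22.295085906982422, 34.430381774902344), 48.8140754699707)
0.7 715 ((256.9451599121094, 160.27792358398438), (15.891197204589844, 78.64069366455078), 11.154659271240234)
0.72 2171 ((366.3067932128906, 165.40213012695312), (91.52679443359375, 37.5470085144043), 80.83765411376953)
```

Request:
apply_moves([
  [100,0.014,-0.029,0,0.008],
  [100,0.014,-0.029,0,0.008],
  [100,0.014,-0.029,0,0.008],
  [100,0.014,-0.029,0,0.008],
  [100,0.014,-0.029,0,0.008],
  [100,0.014,-0.029,0,0.008],
  [100,0.014,-0.029,0,0.008],
  [100,0.014,-0.029,0,0.008],
  [100,0.014,-0.029,0,0.008],
  [100,0.014,-0.029,0,0.008],
])

```text
clock: 1.38
tool_pos: [283.3, 316.9, 230.9]
tcp_rot: [-107.7, 90.0, 63.7]
contact_force: [0.6, -0.3, -0.3]
opening: 1.001
```

Request:
apply_moves([
  [100,0.014,-0.029,0,0],
  [100,0.014,-0.029,0,0],
  [100,0.014,-0.029,0,0],
  [100,0.014,-0.029,0,0],
  [100,0.014,-0.029,0,0],
  [100,0.014,-0.029,0,0],
  [100,0.014,-0.029,0,0],
  [100,0.014,-0.029,0,0],
  [100,0.012,-0.025,0,0],
  [100,0,0,0,0],
])

```text
clock: 2.22
tool_pos: [408.0, 58.3, 230.7]
tcp_rot: [126.7, 90.0, -62.3]
contact_force: [1.1, -0.1, -0.6]
opening: 1.0
```

```bash
python3 - <<'E'
from h import *
R,p=pose();g=ctrl.grab_frame("wrist");cv2.imwrite("pics/c.png",g)
print(np.round(R,3),p)
for q in("bar","bar_clamp_grip"):
    print(q,[(round(d["conf"],2),np.round(d["at"]).tolist()) for d in ctrl.mark_of("wrist",q)])
E
```

```text
[[ 0.    -0.155 -0.988]
 [-0.001 -0.988  0.155]
 [-1.     0.001 -0.   ]] [408.02133179  58.34598102 230.68132917]
bar [(0.88, [504.0, 12.0, 53.0])]
bar_clamp_grip [(0.81, [430.0, 20.0, 98.0])]
```

View pics/c.png

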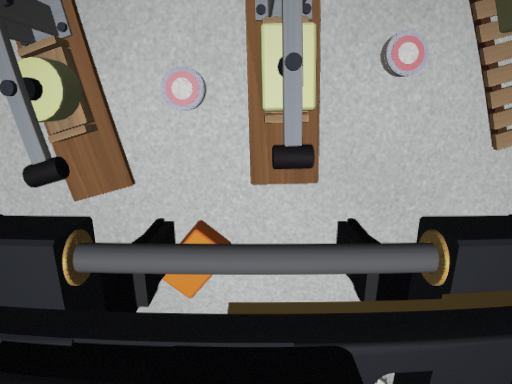

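The wrist view shows the crossbar grip at (293,157), the bar between (262,23) and (316,110), and the jig upright in the image, so the tool yaw is nearly aligned with it.

```bash
python3 - <<'E'
from h import *
P=(np.array([[0,-.155,-.988],[0,-.988,.155],[-1,0,0]]),np.array([408.02,58.35,230.68]))
print(ray("wrist",[(293,157)],98,P).round(1))
b=ray("wrist",[(263,23),(316,24),(262,108),(315,110)],70,P);print(b.round(1),b.mean(0))
print(ray("wrist",[(251,184),(318,183),(247,20),(322,20)],12,P).round(1))
E
```

```text
[[427.9  22.1  98. ]]
[[548.9  30.   70. ]
 [541.  -17.5  70. ]
 [474.1  42.4  70. ]
 [464.7  -7.1  70. ]] [507.16511402  11.9566738   70.        ]
[[389.6  67.3  12. ]
 [378.5 -11.1  12. ]
 [568.2  43.   12. ]
 [556.4 -36.5  12. ]]
```

Request:
apply_moves([
  [100,0.01,-0.018,0,0.014],
  [100,0.01,-0.018,-0.01,0],
  [100,0,0,-0.025,0],
  [100,0,0,-0.03,0],
  [100,0,0,-0.03,0],
  [100,0,0,-0.025,0],
  [100,0,0,-0.015,0],
  [100,0,0,-0.01,0],
  [60,0,0,0,0],
  [42,0,0,0,0],
], force=10)

```text
clock: 3.2
tool_pos: [426.8, 26.4, 85.5]
tcp_rot: [45.4, 90.0, -142.3]
contact_force: [-0.5, -0.9, 0.1]
opening: 0.916
```

Request:
apply_moves([
  [30,0,0,0,0],
  [30,0,0,0,0],
  [30,0,0,0,0],
  [30,0,0,0,0],
], force=10)

```text
clock: 3.53
tool_pos: [427.3, 25.7, 86.2]
tcp_rot: [-147.5, 89.9, 24.6]
contact_force: [-0.3, 0.2, 0.4]
opening: 0.63
```

Request:
apply_moves([
  [30,0.0005,-0.0035,0,0],
  [30,0,0,0,0],
  [30,0,0,0,0],
  [30,0,0,0,0],
  [30,0,0,0,0],
], force=10)

```text
clock: 3.95
tool_pos: [427.5, 21.9, 85.7]
tcp_rot: [-160.2, 90.0, 12.0]
contact_force: [-0.2, 0.5, 1.8]
opening: 0.412
```

Gripped: the opening of 0.412 is about 36 mm, the length of the crossbar. Next I follow the arc in 0.1 rad steps.

Request:
apply_moves([
  [30,0.0008,-0.0001,0.0155,0],
  [30,0.0023,-0.0003,0.0153,0],
  [30,0.0038,-0.0005,0.015,0],
  [30,0.0052,-0.0007,0.0146,0],
  [30,0.0067,-0.001,0.014,0],
  [30,0.008,-0.0011,0.0132,0],
  [30,0.0093,-0.0013,0.0124,0],
  [30,0.0104,-0.0015,0.0113,0],
], force=10)

```text
clock: 4.62
tool_pos: [472.6, 15.9, 196.9]
tcp_rot: [-11.9, 89.8, 160.2]
contact_force: [-2.6, 3.8, -0.1]
opening: 0.412
```

Request:
apply_moves([
  [30,0.0115,-0.0016,0.0102,0],
  [30,0.0125,-0.0018,0.009,0],
  [30,0.0133,-0.0019,0.0077,0],
  [30,0.014,-0.002,0.0063,0],
  [30,0.0146,-0.0021,0.0049,0],
  [30,0.015,-0.0021,0.0034,0],
  [30,0.0152,-0.0022,0.0019,0],
  [30,0.0153,-0.0022,0.0004,0],
])

```text
clock: 5.28
tool_pos: [586.5, 0.9, 241.4]
tcp_rot: [-121.7, 89.8, 50.5]
contact_force: [-0.2, 6.4, 1.3]
opening: 0.413
```

Request:
apply_moves([
  [30,0.0152,-0.0022,-0.0012,0],
  [30,0.0151,-0.0022,-0.0028,0],
  [30,0.0148,-0.0021,-0.0042,0],
  [30,0,0,0,0],
  [30,0,0,0,0],
])

```text
clock: 5.7
tool_pos: [632.9, -5.2, 232.3]
tcp_rot: [-141.8, 89.7, 30.4]
contact_force: [2.6, 5.1, 0.7]
opening: 0.41
```

```bash
python3 - <<'E'
from h import *
g=ctrl.grab_frame("scene");cv2.imwrite("pics/d.png",g)
E
```

```text
(no output)
```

View pics/d.png

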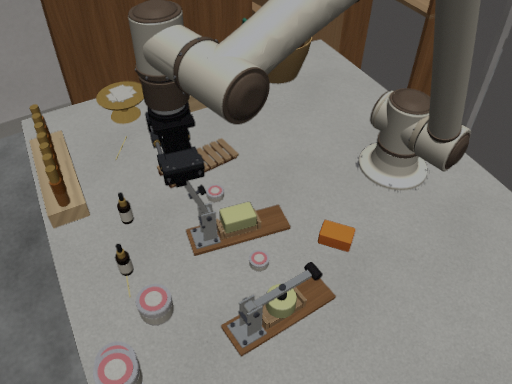

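The bar clamp's arm now leans past upright at about (200,200), and the cake clamp is still closed. Before descending I'll release and check how far the wrist camera sticks out.

Request:
apply_moves([
  [100,0,0,0,0],
  [100,0,0,0,0],
  [100,0,0,0,0],
  [100,0,0,0,0],
  [100,0,0,0,0],
  [100,0,0,0.01,0],
  [100,0,0,0.02,0],
  [100,0,0,0.02,0],
  [100,0,0,0.02,0],
  [100,-0.01,0.0014,0,0],
])

```text
clock: 6.58
tool_pos: [623.3, -6.1, 307.9]
tcp_rot: [-174.1, 89.4, -2.0]
contact_force: [0.4, 0.3, 0.4]
opening: 0.986
```

Request:
apply_moves([
  [100,-0.02,0.0025,0,0],
  [100,-0.02,0.0025,0,0],
  [100,-0.02,0.0025,0,0],
  [100,-0.02,0.0025,0,0],
  [100,-0.02,0.0025,0,0],
  [100,-0.02,0.003,0,0],
  [100,0,0,0,0],
])

```text
clock: 7.17
tool_pos: [497.6, 9.8, 304.2]
tcp_rot: [-136.1, 89.9, 36.1]
contact_force: [-0.6, 0.9, 0.5]
opening: 0.998
```

```bash
python3 - <<'E'
from h import *
print(np.round(ctrl.calibration("wrist")["T_tool_cam"],2).tolist())
R,p=pose();print(R.round(3).tolist(),p)
g=ctrl.grab_frame("wrist");h=ctrl.grab_frame("scene")
print([(round(d["conf"],2),np.round(d["at"]).tolist()) for d in ctrl.mark_of("wrist","bar")])
cv2.imwrite("pics/e.png",np.hstack([g,h[90:310,100:380].repeat(1,0)[:,:288] if 0 else cv2.resize(h[120:280,150:310],(288,384))[:, :]]))
E
```

```text
[[0.0, -0.25, 0.97, -154.59], [1.0, -0.0, -0.0, -0.55], [0.0, 0.97, 0.25, -67.78], [0.0, 0.0, 0.0, 1.0]]
[[0.001, -0.136, -0.991], [0.001, -0.991, 0.136], [-1.0, -0.001, -0.001]] [497.63194618   9.7560992  304.1605302 ]
[(0.84, [306.0, 148.0, 18.0]), (0.7, [505.0, 12.0, 51.0])]
```

View pics/e.png

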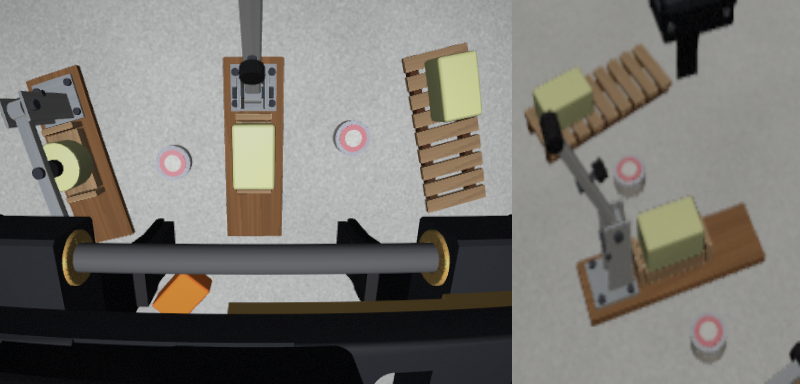

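The clamp stays open and the bar is free: its top spans (233,125) to (274,190) in the wrist view. The camera sits 68 mm to the tool's hinge side, close to the raised foot, so I'll turn the tool half round before going down.

```bash
python3 - <<'E'
from h import *
P=pose()
b=ray("wrist",[(233,125),(274,124),(233,190),(274,190)],70,P);print(b.round(1),b.mean(0))
k=ray("wrist",[(403,59),(466,44),(428,211),(485,196)],22,P);print(k.round(1),k.mean(0))
for q in(b,k):
    d=q[2:].mean(0)-q[:2].mean(0);print(np.degrees(np.arctan2(-d[1],-d[0])),np.linalg.norm(d))
print(ctrl.get_state()["joint_positions"])
E
```

```text
[[552.7  30.2  70. ]
 [547.3 -17.7  70. ]
 [474.8  42.2  70. ]
 [467.9  -7.8  70. ]] [510.7067724   11.71658993  70.        ]
[[ 606.5 -196.8   22. ]
 [ 617.5 -284.8   22. ]
 [ 394.2 -226.2   22. ]
 [ 404.5 -314.4   22. ]] [ 505.67274957 -255.54571694   22.        ]
-7.9165153848899985 79.40465518712185
7.902663962883092 214.6993493424953
[ 1.97462257e+01  7.07861504e+00 -9.35912210e+00  2.32798872e-02
 -7.34563597e+01  6.24206153e+01]
```

Request:
apply_moves([
  [100,0,0,0,-0.125],
  [100,0,0,0,-0.125],
  [100,0,0,0,-0.125],
  [100,0,0,0,-0.125],
  [100,0,0,0,-0.125],
  [100,0,0,0,-0.125],
  [100,0,0,0,-0.125],
  [100,0,0,0,-0.125],
  [100,0,0,0,-0.125],
  [100,0,0,0,-0.125],
])

```text
clock: 8.15
tool_pos: [501.4, 9.8, 302.3]
tcp_rot: [127.4, 90.0, -132.4]
contact_force: [0.2, 1.3, -0.1]
opening: 1.003
```

Request:
apply_moves([
  [100,0,0,0,-0.125],
  [100,0,0,0,-0.125],
  [100,0,0,0,-0.125],
  [100,0,0,0,-0.125],
  [100,0,0,0,-0.125],
  [100,0,0,0,-0.125],
  [100,0,0,0,-0.125],
  [100,0,0,0,-0.125],
  [100,0,0,0,-0.125],
  [100,0,0,0,-0.125],
])

```text
clock: 8.98
tool_pos: [501.5, 9.8, 302.3]
tcp_rot: [-154.7, 90.0, -126.2]
contact_force: [-0.6, -0.2, 0.5]
opening: 1.003
```

Request:
apply_moves([
  [100,0.0015,0.0005,0,-0.125],
  [100,0.0015,0.0005,0,-0.125],
  [100,0.0015,0.0005,0,-0.125],
  [100,0.0015,0.0005,0,-0.125],
  [100,0,0,0,-0.125],
  [100,0,0,0,-0.017],
  [100,0,0,0,0],
  [100,0,0,0,0],
])

```text
clock: 9.65
tool_pos: [506.9, 11.8, 302.3]
tcp_rot: [-136.7, 90.0, -144.5]
contact_force: [0.6, 0.1, -0.2]
opening: 0.999
```

```bash
python3 - <<'E'
from h import *
R,p=pose();print(R.round(3).tolist(),p, np.degrees(np.arctan2(-R[0,1],R[1,1])))
E
```

```text
[[-0.0, 0.135, 0.991], [-0.0, 0.991, -0.135], [-1.0, -0.0, -0.0]] [506.86150027  11.81694842 302.29967739] -7.732554227372408
```

Request:
apply_moves([
  [100,-0.0035,0,-0.02,0],
  [100,0,0,-0.035,0],
  [100,0,0,-0.04,0],
  [100,0,0,-0.04,0],
  [100,0,0,-0.04,0],
  [100,0,0,-0.035,0],
  [100,0,0,-0.025,0],
  [100,0,0,-0.015,0],
  [100,0,0,-0.01,0],
  [100,0,0,0,0],
])

```text
clock: 10.48
tool_pos: [501.6, 11.4, 40.1]
tcp_rot: [-154.5, 89.7, -162.3]
contact_force: [0.1, 0.1, 0.2]
opening: 1.001
```

Request:
apply_moves([
  [50,0,0,0,0],
  [50,0,0,0,0],
  [50,0,0,0,0],
  [50,0,0,0,0],
  [50,0,0,0,0],
  [50,0,0,0,0],
  [50,0,0,0,0],
  [50,0,0,0,0],
], force=20)

```text
clock: 11.15
tool_pos: [503.1, 12.0, 42.9]
tcp_rot: [21.3, 90.0, 13.4]
contact_force: [-1.8, 0.7, 4.5]
opening: 0.595
```

Request:
apply_moves([
  [50,0,0,0.005,0],
  [50,0,0,0.01,0],
  [50,0,0,0.015,0],
  [50,0,0,0.02,0],
  [50,0,0,0.02,0],
  [50,0,0,0.02,0],
  [50,0,0,0.01,0],
  [50,0,0,0,0],
], force=25)

```text
clock: 11.82
tool_pos: [504.2, 12.3, 144.7]
tcp_rot: [24.0, 89.7, 16.2]
contact_force: [0.2, -0.4, -1.9]
opening: 0.593
```

```bash
python3 - <<'E'
from h import *
R,p=pose();g=ctrl.grab_frame("scene");w=ctrl.grab_frame("wrist")
cv2.imwrite("pics/f.png",np.hstack([w,cv2.resize(g[120:280,150:310],(288,384))]));print(p,ctrl.get_state()["opening"])
E
```

```text
[504.2294212   12.2761688  144.70047466] 0.5896283237925202
```

View pics/f.png

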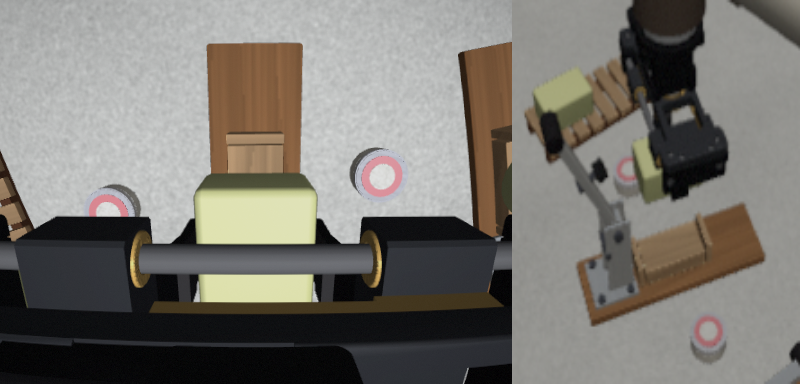

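The bar is lifted out and held level. Next I carry it over the empty half of the rack.

Request:
apply_moves([
  [50,-0.003,-0.014,0,0.013],
  [50,-0.006,-0.028,0,0.026],
  [50,-0.006,-0.028,0,0.026],
  [50,-0.007,-0.03,0,0.03],
  [50,-0.007,-0.03,0,0.03],
  [50,-0.007,-0.03,0,0.03],
  [50,-0.007,-0.03,0,0.03],
  [50,-0.007,-0.03,0,0.03],
  [50,-0.006,-0.028,0,0.026],
  [50,-0.006,-0.028,0,0.021],
])

```text
clock: 12.75
tool_pos: [439.2, -265.1, 140.5]
tcp_rot: [152.7, 89.8, 159.9]
contact_force: [0.7, 0.9, -0.7]
opening: 0.595
```

Request:
apply_moves([
  [50,0,0,-0.015,0],
  [50,0,0,-0.015,0],
  [50,0,0,-0.015,0],
  [50,0,0,0,0],
  [50,0,0,0,0],
  [50,0,0,0,0],
])

```text
clock: 13.25
tool_pos: [441.0, -264.1, 97.3]
tcp_rot: [179.6, 90.0, -173.3]
contact_force: [-0.2, -0.2, -1.2]
opening: 0.601
```

```bash
python3 - <<'E'
from h import *
R,p=pose();print(p,np.degrees(np.arctan2(-R[0,1],R[1,1])))
g=ctrl.grab_frame("top");w=ctrl.grab_frame("wrist")
print([(round(d["conf"],2),np.round(d["at"]).tolist()) for c in("wrist","top") for q in("bar","rack_spot") for d in ctrl.mark_of(c,q)])
cv2.imwrite("pics/g.png",np.hstack([w,cv2.resize(g[100:228,304:400],(288,384))]))
E
```

```text
[ 441.03645983 -264.0933926    97.28004139] 7.177550366185527
[(0.87, [309.0, 151.0, 18.0])]
```

View pics/g.png

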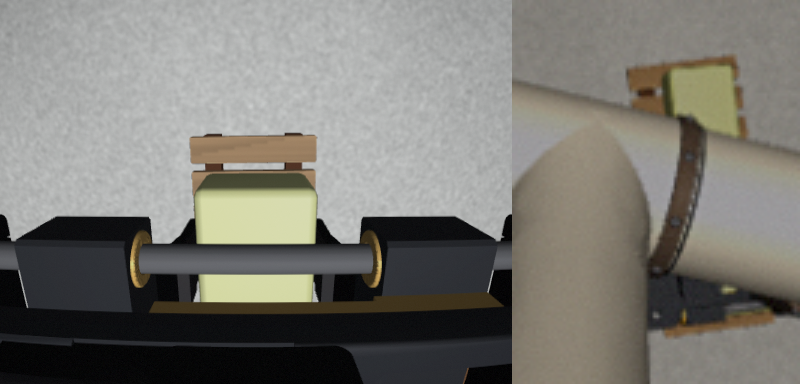

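The rack's end slat spans x 191–316 and the bar is centred at about 255, so it sits well sideways. Now I check the distance to the end edge at row 137.

```bash
python3 - <<'E'
from h import *
P=pose();e=ray("wrist",[(192,137),(315,137)],22,P);print(e)
u=np.array([np.cos(np.radians(7.2)),np.sin(np.radians(7.2)),0]);m=e.mean(0)+55*u;print("spot",m)
print("bar centre",P[1]+4*u)
E
```

```text
[[ 399.87364588 -313.906114     22.        ]
 [ 389.07336904 -227.71545577   22.        ]]
spot [ 449.03981603 -263.91745704   22.        ]
bar centre [ 445.23972867 -263.53246027   98.05050506]
```

Request:
apply_moves([
  [50,0.002,0,-0.015,0],
  [50,0,0,-0.015,0],
  [50,0,0,-0.013,0],
  [50,0,0,-0.01,0],
  [50,0,0,-0.005,0],
  [50,0,0,-0.002,0],
  [50,0,0,0,0],
  [50,0,0,0,0],
])

```text
clock: 14.22
tool_pos: [443.5, -264.2, 38.0]
tcp_rot: [-27.9, 89.9, -20.7]
contact_force: [0.9, 1.0, -1.9]
opening: 0.595
```

Request:
apply_moves([
  [50,0,0,-0.001,0],
  [50,0,0,-0.001,0],
  [50,0,0,-0.001,0],
  [50,0,0,0,0],
])

```text
clock: 14.55
tool_pos: [442.9, -264.1, 34.5]
tcp_rot: [-1.0, 90.0, 6.2]
contact_force: [-0.6, 0.8, -1.6]
opening: 0.6
```

Request:
apply_moves([
  [50,0,0,-0.001,0],
  [50,0,0,0,0],
  [50,0,0,0,0],
])

```text
clock: 14.8
tool_pos: [442.9, -264.1, 33.4]
tcp_rot: [165.0, 90.0, 172.1]
contact_force: [-0.2, 0.4, -1.2]
opening: 0.599
```

Request:
apply_moves([
  [50,0,0,-0.001,0],
  [50,0,0,0,0],
  [50,0,0,0,0],
])

```text
clock: 15.05
tool_pos: [443.1, -264.2, 32.9]
tcp_rot: [-38.6, 90.0, -31.4]
contact_force: [-0.2, 1.1, 3.7]
opening: 0.6
```

Contact at the expected height (about +5 N). Release.

Request:
apply_moves([
  [66,0,0,0,0],
  [75,0,0,0,0],
  [85,0,0,0,0],
  [85,0,0,0,0],
  [85,0,0,0,0],
  [85,0,0,0,0],
  [85,0,0,0.01,0],
  [85,0,0,0.02,0],
  [85,0,0,0.03,0],
  [85,0,0,0.04,0],
])

```text
clock: 15.88
tool_pos: [441.1, -263.5, 132.1]
tcp_rot: [155.4, 89.7, 162.6]
contact_force: [0.4, 0.1, 0.7]
opening: 0.848
```

Request:
apply_moves([
  [85,0,0,0.04,0],
  [85,0,0,0.04,0],
  [85,-0.01,0,0.04,0],
  [85,-0.01,-0.04,0,0],
  [85,-0.01,-0.04,0,0],
  [85,0,-0.04,0,0],
  [85,0,-0.04,0,0],
  [85,0,-0.04,0,0],
  [85,0,0,0,0],
  [85,0,0,0,0],
])

```text
clock: 16.72
tool_pos: [412.0, -465.7, 251.8]
tcp_rot: [133.1, 89.9, 140.1]
contact_force: [-0.6, -0.3, -0.4]
opening: 0.853
```

```bash
python3 - <<'E'
from h import *
g=ctrl.grab_frame("top");w=ctrl.grab_frame("scene")
print([(c,q,round(d["conf"],2),np.round(d["at"]).tolist()) for c in("scene","top") for q in("bar","rack_spot","bar_clamp_grip") for d in ctrl.mark_of(c,q)])
cv2.imwrite("pics/h.png",np.vstack([cv2.resize(w[120:350,140:350],(525,575))])) ;cv2.imwrite("pics/i.png",g)
E
```

```text
[('scene', 'bar', 0.67, [446.0, -269.0, 46.0]), ('scene', 'bar', 0.66, [312.0, 146.0, 17.0]), ('scene', 'rack_spot', 0.83, [445.0, -263.0, 25.0]), ('scene', 'bar_clamp_grip', 0.67, [646.0, -5.0, 236.0]), ('top', 'bar', 0.82, [451.0, -262.0, 39.0]), ('top', 'bar', 0.6, [309.0, 150.0, 20.0]), ('top', 'bar', 0.59, [447.0, -265.0, 25.0]), ('top', 'rack_spot', 0.69, [448.0, -264.0, 21.0]), ('top', 'bar_clamp_grip', 0.96, [642.0, -3.0, 238.0])]
```

View pics/h.png

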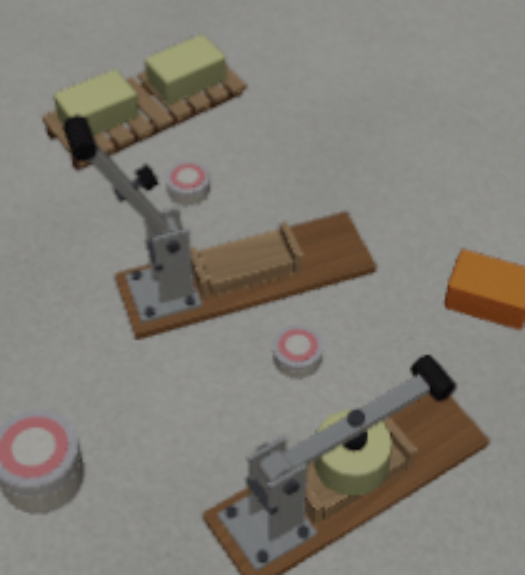

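View pics/i.png

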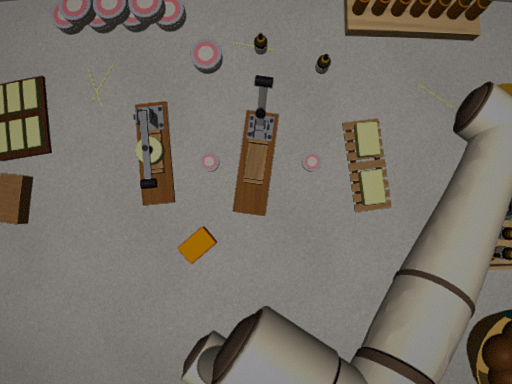

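The bar lies flat at (373,187) in the empty half of the rack, the clamp arm is open at (262,95), and the cake is still clamped.

```bash
python3 -c "
from workcell import ctrl
print(ctrl.sign_off())"
```

```text
the job is handed in; nothing more can be done
None
```

The job is done and handed in at about 17 s on the robot's clock. I flipped the bar's clamp open, lifted the bar out and set it down flat in the middle of the empty half of the rack.

- **Clamp:** I pinched the crossbar grip and followed its arc to about 1.9 rad. After release the arm fell back and stayed open by itself; the last pictures put the grip at about (644, -4, 237) mm.
- **Bar:** I gripped it across its 52 mm width and lowered it until a contact force of about 5 N showed before letting go. In the last pictures it was within about 3–6 mm of the rack spot, which I estimated at (446, -264) mm. One low-confidence duplicate detection showed it at a height of 25 mm rather than about 41 mm; the scene view shows it lying flat on the slats.
- **Left alone:** In the last pictures the round cake is still clamped in its jig, and the orange look-alike and the other bar are where they were.
- **Forces and contact:** The readings after each move never went above about 7.5 N. The robot was well clear of everything at hand-in.

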